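Shut the two-leaf dry chest so its edges lap

TASK

Close the slide dry chest on the bench: first fold the leaf with the stepped (rebated) edge fully down while the leaf with the overhanging flange still stands open, then fold the flanged leaf fully down over it so that the edges lap and both leaves lie flat. Leave the jar, the slide box and the stack of dishes beside the chest where they stand.

Things in the scene. Friction and masses are not known exactly. Their poses are not given: they have to be found in the camera images.
- chest: White chest fixed to the bench, 200 (x) by 280 (y) by 100 mm high, open top, with two fold-down leaves 200 mm long in x. Origin: centre of its underside, z up. Hinge lines run along its x, 100 mm up, at y = -140 mm (rebated leaf) and y = +140 mm (flanged leaf), on the leaves' inner faces; outer faces lie 16 mm outside that (116 mm above the bench when shut).
- rebated_leaf (a joint): Angle, rad, of the leaf on the chest's -y rim: 0 shut flat, 1.57 upright, stop 1.8; starts open. Panel 16 mm thick from the hinge to 128 mm, then a bare-metal tongue 7 mm thick, flush with the inner face, to 150 mm. 0.2-0.42 kg. A stiff hinge holds any angle; under 5 N on the outer face 110 mm from the hinge folds it. If the flanged leaf is down first it cannot shut.
- flanged_leaf (a joint): Angle, rad, of the leaf on the chest's +y rim: 0 shut flat, 1.57 upright, stop 1.8; starts open. Panel 16 mm thick from the hinge to 128 mm, then a bare-metal flange 7 mm thick, flush with the outer face, to 149 mm. Shut last, the flange lies over the other leaf's tongue, outer faces flush. Weight and stiff hinge as the other leaf.
- jar_mid (a point): Bystander: centre of a lidded specimen jar, 52 mm across, 70 mm high, standing loose by the chest's -x side.
- slide_box_mid (a point): Bystander: centre of a flat closed slide box with a blue lid, about 88 x 103 x 36 mm high, lying loose by the chest's +x side.
- dishes_mid (a point): Bystander: centre of a stack of white lidded dishes, 90 mm across, 42 mm high, standing loose by the chest's +x side.

How it is judged (in metres and radians):
On the way:
1. the rebated leaf is shut (within 0.09 rad, about 13 mm at its edge) while the flanged leaf still stands open (more than 0.6 rad) (value of joint rebated_leaf below 0.09 rad and value of joint flanged_leaf above 0.6 rad), for 0.2 s.
At the end, for the whole second after the job is handed in: Both leaves are shut and at rest, each within 0.09 rad of flat (about 13 mm at its free edge), the flange lapping over the tongue, and the jar, the slide box and the dishes within 30 mm of where they stood (value of joint each of rebated_leaf, flanged_leaf below 0.09 rad and velocity of joint rebated_leaf between -0.1 and 0.1 rad/s and velocity of joint flanged_leaf between -0.1 and 0.1 rad/s and distance of each of jar_mid, slide_box_mid, dishes_mid from where it was at the start of the episode below 0.03 m); the robot touches nothing.
It fails at once if the jar is moved more than 30 mm (distance of jar_mid from where it was at the start of the episode above 0.03 m).
It fails at once if the slide box is moved more than 30 mm (distance of slide_box_mid from where it was at the start of the episode above 0.03 m).
It fails at once if the stack of dishes is moved more than 30 mm (distance of dishes_mid from where it was at the start of the episode above 0.03 m).
It also fails if it takes over 58 s, if anything falls off the work surface, if the arm or the gripper's body presses on something with over 40 N, if the wrist force passes 120 N, or if a joint passes its speed limit or range.

ROBOT

A 6-joint arm with a two-finger parallel gripper is mounted at the origin on the work surface. World frame = base frame: x ahead of the robot, y to its left, z up, the work surface at z = 0. Lengths are in m, angles in degrees, forces in N, time in s.
With the tool pointing down it reaches from about 0.275 to 1 m from the base axis. Payload 8.4 kg.
Tool frame: the origin (TCP) lies at the very end of the fingers, on their centre line; the grasp point (between the pads) lies 19 mm behind it; z points along the fingers, x is the direction in which the jaws open and shut, and the axes are right-handed (so a half turn about z gives the same grasp; the last joint's range is limited). The gripper opens to 85 mm and grips with 20 to 120 N. Pads are 22 mm wide; open, the fingers measure 114 mm over their backs; the gripper's body (76 mm by 85 mm) begins 54 mm behind the grasp point. The pads swing forward as they close: fully open they stand 13 mm farther back than shut.
Start: joints at [-72.445, 20.225, 93.587, -0, 66.188, -0.138], TCP at [0.19, -0.595, 0.231] pointing down, gripper open.
Joint ranges: [-150.9, 150.9], [-52.94, 120.26], [3.33, 152.33], [-74.26, 254.26], [0, 154.13], [-172.89, 172.89]. Speed limits (degrees/s): [127.2, 127.2, 159.86, 180, 180, 180].

INTERFACE

Orientations are given as [roll, pitch, yaw] about the fixed x, y, z axes, in that order (R = Rz(yaw) Ry(pitch) Rx(roll)).
In Python, from bench import env gives the robot as it stands.
- The arm moves only by the tool play_rows, never from a script. Its argument "moves" is a list of rows, each a list of 7 numbers: the turn, a rotation vector about the tool's x, y, z in rad, then the shift along the tool's x, y, z in mm, then the finger opening in mm, from 0 to 85.4. In form: [[rx, ry, rz, x, y, z, gripper], ...]. A call has 1 to 10 rows; each row shifts and turns the commanded pose from where the row before left it, along the tool's axes as they then stand; what a row does not reach is not made up. A row lasts 1/12 s, in which the tool goes at most 41.7 mm and 7.16 degrees, less where a joint would pass 70% of its speed; a pose out of reach is approached as far as the arm can. A call is refused whole if a number of a shift passes 41.7 or a number of a turn 0.125, either way. A call with a gripper value outside its range is refused whole. The fingers move at their own pace and stop on an object; "grip_force" is the grip in N (left out, the last holds). Time passes only in rows, so rows that do not move let the fingers close. It gives the time, the measured TCP pose, the force and the opening at its end, in the units of the state.
- env.get_obs(): the state, without advancing time (a new reading comes with each control period).
- env.grab_frame(name): name is "scene" or "top" or "wrist"; returns a dict with "img" (384x512x3 uint8, blue, green, red), "fx", "fy", "cx", "cy" (pixels), "k1" (the pictures are not rectified: a ray, as slopes to the right and down, at radius r is drawn at 1 + k1 r^2 times it, then the intrinsics apply), "R" (3x3) and "t" (3): a world point X has camera coordinates R X + t. Camera axes: x right, y down, z forward; pixel columns grow to the right and rows downward; lengths in m; the calibration is good to about 2 mm. A picture is of the moment at which its call begins. There is no depth.
- env.finish_job(): hands the job in, once; it reports no verdict.
The state is a dict: "t": time; "joint_positions": joint angles; "qd": joint speeds; "joint_torque": joint torques, N m; "position": TCP position; "tcp_rot": TCP orientation; "contact_force": force on the tool from outside, world axes, zero at the start; "moment": the same for the moment, N m; "grip_width": finger opening in m.
Only numpy, scipy, OpenCV 4.12 (cv2) and the standard library are available. Lean on these libraries where they do the work, as an engineer would, in place of code of your own. Each camera call takes 0.05 s, during which the arm holds its last target.

## Working session

There is one attempt and no reset: what is moved stays moved. The work goes in short steps, Python scripts to look and compute and a tool call to move; the robot and the scene stay as the last step left them, time stands still between calls to the robot, and variables do not carry over. Pictures are saved under pics/ and viewed, and the job is handed in when it is done.

Besides the shell and the picture viewer there is one more tool, called after "Call:" as name(argument=value, ...) on one line, values as JSON. play_rows: Moves the arm, as the interface text tells. Its arguments: {"type":"object","properties":{"moves":{"type":"array"},"grip_force":{"type":"number"}},"required":["moves"]}

```bash
mkdir -p pics; ls; python3 - <<'E'
from bench import env
import cv2,json
o=env.get_obs(); print(o)
for n in("scene","top","wrist"):
    f=env.grab_frame(n); cv2.imwrite(f"pics/{n}0.png",f["img"])
    print(n,f["fx"],f["fy"],f["cx"],f["cy"],f["k1"],f["R"].tolist() if hasattr(f["R"],'tolist') else f["R"],f["t"])
    import pickle; pickle.dump(f,open(f"{n}0.pkl","wb"))
E
```

```text
pics
{'t': 0.0, 'joint_positions': array([-7.24431909e+01,  2.02645349e+01,  9.36280796e+01,  6.59754753e-04,
        6.61854847e+01, -1.36485300e-01]), 'qd': array([ 0.05966486, -0.03158418, -0.0793384 ,  0.03606286, -0.08157226,
       -0.0427165 ]), 'joint_torque': array([ 2.09699261e-03, -6.05240107e+01, -3.42064154e+01,  1.70153658e-04,
        9.52205941e-03,  1.09241640e-05]), 'position': array([ 0.18982831, -0.59499892,  0.23054678]), 'tcp_rot': array([-1.79999211e+02,  7.80975257e-02, -7.23069719e+01]), 'contact_force': array([-0.19146855,  1.75729496, -1.02477385]), 'moment': array([-0.00071794,  0.06983724, -0.07034903]), 'grip_width': 0.08550796217590181}
scene 374.50088266500927 374.50088266500927 245.5818899124479 199.99359561289202 0.014661188448875168 [[-0.783449117377939, -0.6214558955447648, 0.00022443792657674176], [-0.5160582557744743, 0.6503764567747253, -0.5573996242554895], [0.3462533135245578, -0.43681006669467715, -0.8302443065191452]] [0.46539524 0.28964313 0.76577366]
top 423.097588622225 423.097588622225 254.78898542621948 197.0335681388853 -0.04609996927073119 [[0.015146798062283164, -0.999432124490281, 0.030099884473266277], [-0.9833024525575583, -0.02034862858580821, -0.18083755171138394], [0.18134734986415174, -0.026858180346411933, -0.9830522757441378]] [0.03288068 0.55177344 0.84473153]
wrist 333.5998302218557 333.5998302218557 253.54974819625576 188.31783015509086 -0.09676325827100794 [[0.3038201563870412, -0.9527255660498658, -0.0027033993263145747], [-0.9017146648074538, -0.28846674419853624, 0.3220211185041722], [-0.3075775932088287, -0.09539881176649902, -0.9467286257790061]] [-0.62381358 -0.0420189   0.38160559]
```

View pics/scene0.png

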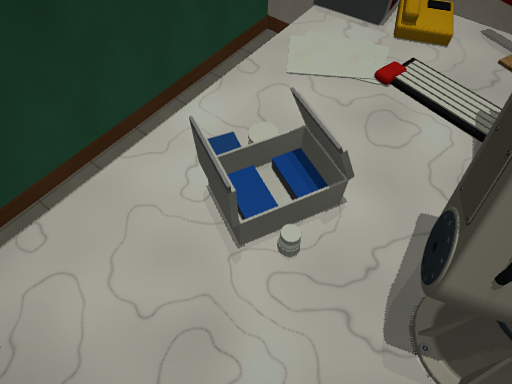

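View pics/top0.png

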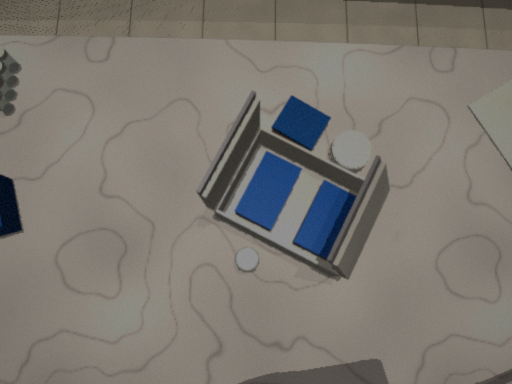

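The top view shows the chest with its jar side (-x) toward the robot. The left leaf should therefore be flanged and the right one rebated. I'll enlarge the crops to confirm that.

```bash
python3 - <<'E'
import cv2
a=cv2.imread("pics/top0.png")[80:290,185:405]; cv2.imwrite("pics/topc.png",cv2.resize(a,None,fx=2.8,fy=2.8,interpolation=cv2.INTER_CUBIC))
a=cv2.imread("pics/scene0.png")[80:260,180:360]; cv2.imwrite("pics/scenec.png",cv2.resize(a,None,fx=3.3,fy=3.3,interpolation=cv2.INTER_CUBIC))
E
```

```text
(no output)
```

View pics/topc.png

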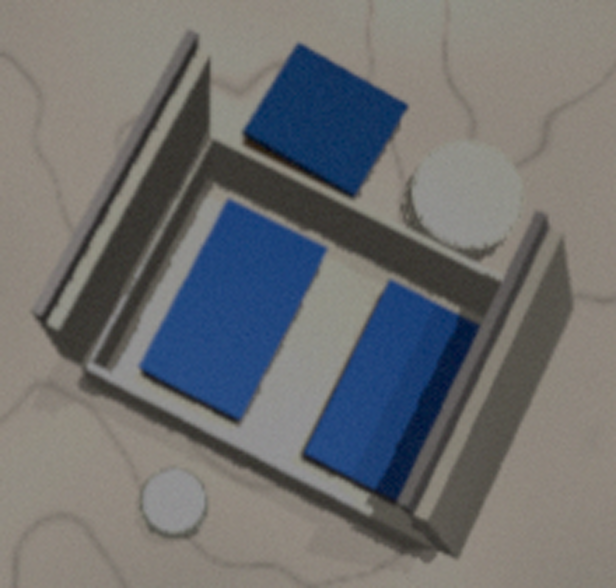

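View pics/scenec.png

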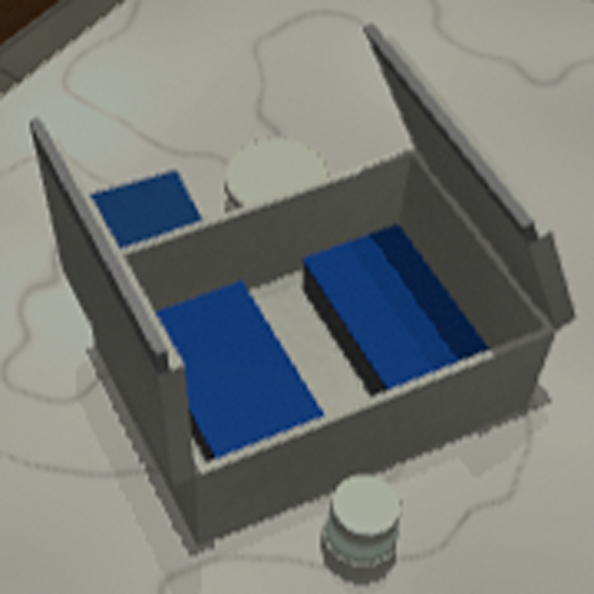

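View pics/wrist0.png

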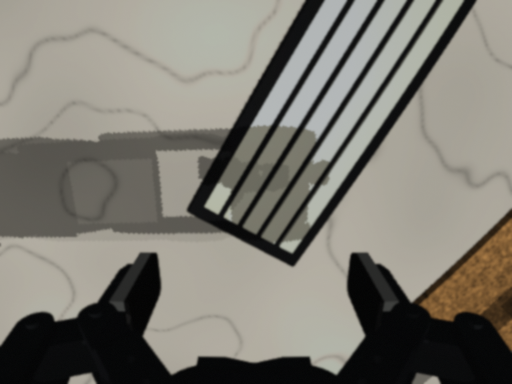

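```bash
cat > h.py <<'E'
import numpy as np,cv2,pickle
def proj(f,X):
    X=np.atleast_2d(X); c=X@np.array(f["R"]).T+np.array(f["t"]); s=c[:,:2]/c[:,2:]; r2=(s**2).sum(1,keepdims=True)
    s=s*(1+f["k1"]*r2); return s*[f["fx"],f["fy"]]+[f["cx"],f["cy"]]
def leaf(side,th,x,d,n): # side +1 flanged
    return [x,side*(.14-d*np.cos(th)+n*np.sin(th)),.1+d*np.sin(th)+n*np.cos(th)]
def w(p,P):
    c,s=np.cos(p[2]),np.sin(p[2]); P=np.atleast_2d(P); return np.c_[p[0]+c*P[:,0]-s*P[:,1],p[1]+s*P[:,0]+c*P[:,1],P[:,2]]
def ray(f,u):
    k=f["k1"];s=(np.array(u)-[f["cx"],f["cy"]])/[f["fx"],f["fy"]];q=s.copy()
    for _ in range(20): q=s/(1+k*(q@q))
    R=np.array(f["R"]);return -R.T@f["t"],R.T@np.r_[q,1]
def atz(f,u,z):
    o,d=ray(f,u);return o+d*(z-o[2])/d[2]
E
cat > fit.py <<'E'
from h import *
from scipy.optimize import least_squares
T=pickle.load(open("top0.pkl","rb"));S=pickle.load(open("scene0.pkl","rb"))
tp=lambda u,v:(185+u/2.8,80+v/2.8); sp=lambda u,v:(180+u/3.3,80+v/3.3)
L=lambda *a:("L",)+a
obs=[(T,tp(88,370),("C",-.1,.14,.1)),(T,tp(38,315),(1,-.1,.149,.016)),(T,tp(192,33),(1,.1,.149,.016)),
(T,tp(542,213),(-1,.1,.150,.0035)),(T,tp(562,238),(-1,.1,.128,.016)),
(S,sp(550,328),("C",-.1,-.14,.1)),(S,sp(195,545),("C",-.1,.14,0)),(S,sp(163,362),(1,-.1,.149,.0125)),(S,sp(35,122),(1,.1,.149,.0125)),
(S,sp(370,28),(-1,.1,.15,.0035)),(S,sp(530,230),(-1,-.1,.15,.0035))]
def res(q):
    r=[]
    for f,u,m in obs:
        P=m[1:] if m[0]=="C" else leaf(m[0],q[3] if m[0]==1 else q[4],*m[1:])
        r.append(proj(f,w(q,P))[0]-u)
    return np.concatenate(r)
s=least_squares(res,[.5,-.1,-.4,1.6,1.6],loss='soft_l1'); q=s.x
print(q[:3],np.degrees(q[2:]),q[3:]);print(res(q).reshape(-1,2).round(1).tolist())
np.save("q.npy",q)
for f,n in((T,"top"),(S,"scene")):
    im=cv2.resize(f["img"],None,fx=3,fy=3,interpolation=cv2.INTER_CUBIC)
    def ln(A,B,c):
        a,b=(proj(f,w(q,np.array([A,B])))*3+1).astype(int);cv2.line(im,tuple(map(int,a)),tuple(map(int,b)),c,1)
    for z in(0,.1):
        c=[(-.1,-.14,z),(.1,-.14,z),(.1,.14,z),(-.1,.14,z)]
        for i in range(4): ln(c[i],c[(i+1)%4],(0,255,0))
    for sd,th in((1,q[3]),(-1,q[4])):
        for d,nn in((0,0),(.128,0),(.128,.016),(0,.016),(.149,.0125 if sd==1 else .0035)): ln(leaf(sd,th,-.1,d,nn),leaf(sd,th,.1,d,nn),(0,0,255))
    im=im[200:880,520:1240] if n=="top" else im[220:800,520:1100]
    cv2.imwrite(f"pics/fit_{n}.png",cv2.resize(im,None,fx=.85,fy=.85))
jar=atz(T,tp(174,503),.07);box=atz(T,tp(325,118),.036);dis=atz(T,tp(465,195),.042)
print("jar",jar,"box",box,"dish",dis)
c,s_=np.cos(q[2]),np.sin(q[2])
for p in(jar,box,dis):
    d=p[:2]-q[:2];print("chest frame",c*d[0]+s_*d[1],-s_*d[0]+c*d[1])
E
python3 fit.py
```

```text
[ 0.5368431  -0.04651192 -0.46473283] [-26.62722998  92.58715412  64.86914387] [1.61595068 1.13218014]
[[-2.0, -0.2], [-2.1, -0.2], [-0.6, -0.3], [-0.7, 1.0], [0.1, -0.3], [3.4, 0.3], [1.8, -0.2], [0.5, -3.5], [0.7, -1.5], [-0.5, -0.9], [-0.2, -1.4]]
jar [0.41898951 0.05674985 0.07      ] box [ 0.72573584 -0.05838516  0.036     ] dish [ 0.66293589 -0.1677608   0.042     ]
chest frame -0.15163446566128658 0.039489882022322814
chest frame 0.17418042601832065 0.07404472558793761
chest frame 0.16706136722216697 -0.05187661247747429
```

View pics/fit_top.png

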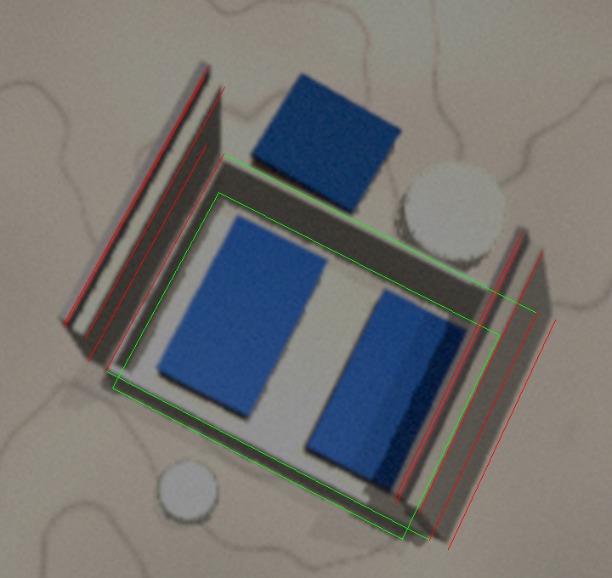

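View pics/fit_scene.png

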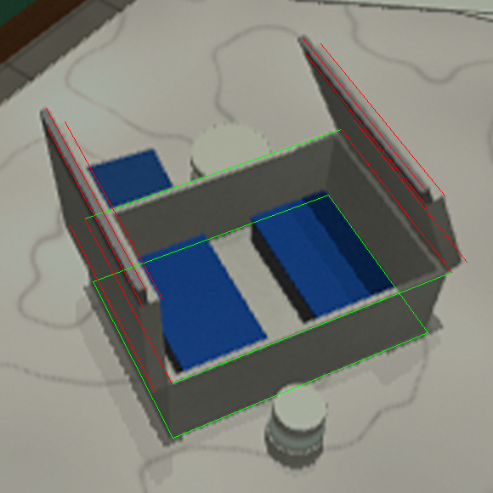

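The overlay fits to about 1–3 px. The chest is at about (0.537, -0.047) with yaw -26.6°. The rebated leaf (right, tongue flush inside) reads about 1.13 rad and the flanged leaf about 1.62 rad. I'll close the fingers, raise the tool and turn it so its x lies along chest x. Tool y then equals chest -y.

Call:
play_rows(moves=[[0, 0, -0.114, 0, 0, -10, 0], [0, 0, -0.114, 0, 0, -10, 0], [0, 0, -0.114, 0, 0, -10, 0], [0, 0, -0.114, 0, 0, -10, 0], [0, 0, -0.114, 0, 0, 0, 0], [0, 0, -0.114, 0, 0, 0, 0], [0, 0, -0.113, 0, 0, 0, 0], [0, 0, 0, 0, 0, 0, 0], [0, 0, 0, 0, 0, 0, 0]], grip_force=40)

```text
t: 0.9
position: [0.1899, -0.5953, 0.271]
tcp_rot: [-180.0, 0.0, -26.8]
contact_force: [-0.9, 0.0, -1.2]
grip_width: -0.0
```

Call:
play_rows(moves=[[0, 0, 0, 6, -20, 0, 0], [0, 0, 0, 6, -40, 0, 0], [0, 0, 0, 6, -40, 0, 0], [0, 0, 0, 6, -40, 0, 0], [0, 0, 0, 6, -40, 0, 0], [0, 0, 0, 6, -40, 0, 0], [0, 0, 0, 6, -40, 0, 0], [0, 0, 0, 6, -40, 0, 0], [0, 0, 0, 6, -40, 0, 0], [0, 0, 0, 6, -40, 0, 0]])

```text
t: 1.73
position: [0.4147, -0.2809, 0.2714]
tcp_rot: [180.0, -0.0, -26.9]
contact_force: [1.5, -0.7, 0.3]
grip_width: 0.0001
```

Call:
play_rows(moves=[[0, 0, 0, 0, -30, 0, 0], [0, 0, 0, 0, -20, 0, 0], [0, 0, 0, 0, 0, 0, 0], [0, 0, 0, 0, 0, 0, 0]])

```text
t: 2.07
position: [0.4367, -0.2373, 0.2713]
tcp_rot: [180.0, 0.0, -26.7]
contact_force: [0.3, -0.8, 0.8]
grip_width: 0.0004
```

```bash
cat > look.py <<'E'
from bench import env
from h import *
import sys
q=np.load("q.npy")
o=env.get_obs();p=o["position"];c,s=np.cos(q[2]),np.sin(q[2]);d=p[:2]-q[:2]
print("t",o["t"],"chest TCP",(c*d[0]+s*d[1]).round(4),(-s*d[0]+c*d[1]).round(4),p[2].round(4),"F",o["contact_force"].round(1),o["tcp_rot"].round(1))
for n,(a,b,e,g) in dict(top=(80,300,185,425),scene=(50,290,150,400)).items():
    f=env.grab_frame(n);pickle.dump(f,open(f"{n}_{sys.argv[1]}.pkl","wb"))
    cv2.imwrite(f"pics/{n}_{sys.argv[1]}.png",cv2.resize(f["img"][a:b,e:g],None,fx=2.4,fy=2.4,interpolation=cv2.INTER_CUBIC))
E
python3 look.py a
```

```text
t 2.0667 chest TCP -0.004 -0.2154 0.2713 F [ 0.3 -0.8  0.8] [180.    0.  -26.7]
```

View pics/top_a.png

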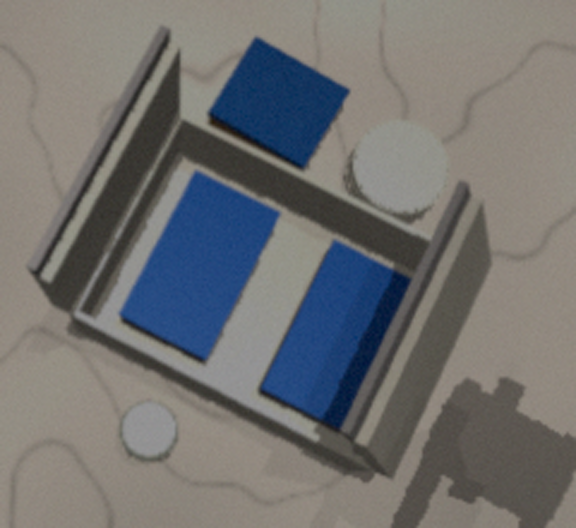

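View pics/scene_a.png

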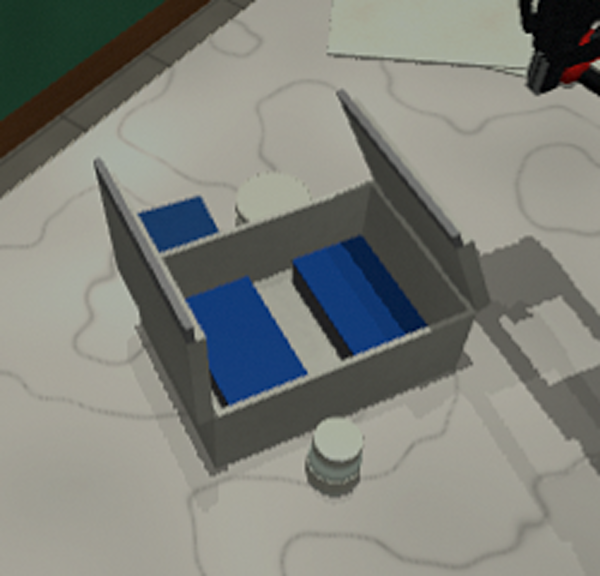

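The gripper is just right of the rebated leaf with clear space around it. I'll descend and push along the hinge arc.

Call:
play_rows(moves=[[0, 0, 0, 0, -10, 30, 0], [0, 0, 0, 0, -20, 35, 0], [0, 0, 0, 0, -20, 0, 0], [0, 0, 0, 0, -15, 0, 0], [0, 0, 0, 0, -10, 0, 0], [0, 0, 0, 0, -10, 0, 0], [0, 0, 0, 0, -8, 0, 0], [0, 0, 0, 0, 0, 0, 0]])

```text
t: 2.83
position: [0.4787, -0.1545, 0.2067]
tcp_rot: [-180.0, -0.1, -26.7]
contact_force: [-0.2, 1.0, 0.2]
grip_width: 0.0002
```

```bash
python3 look.py b
```

```text
t 2.8333 chest TCP -0.0035 -0.1226 0.2067 F [-0.2  1.   0.2] [-1.80e+02 -1.00e-01 -2.67e+01]
```

View pics/scene_b.png

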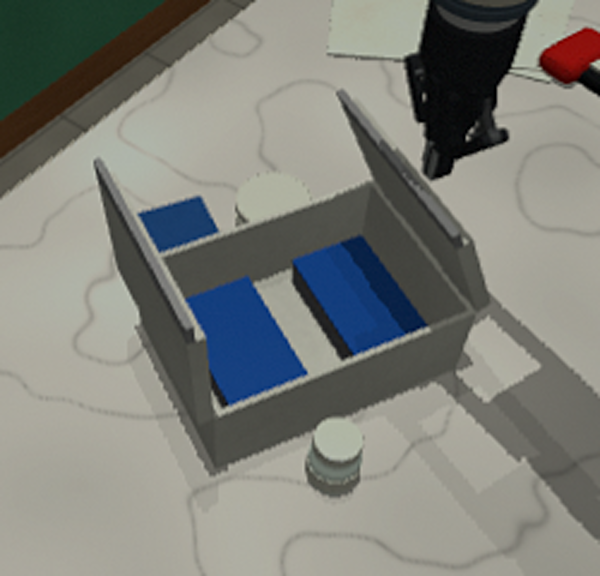

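The finger is just short of the leaf, so I'll carry on along the arc.

Call:
play_rows(moves=[[0, 0, 0, 0, -9, 3, 0], [0, 0, 0, 0, -9, 3, 0], [0, 0, 0, 0, -10, 3, 0], [0, 0, 0, 0, -9, 6, 0], [0, 0, 0, 0, -9, 7, 0], [0, 0, 0, 0, -8, 8, 0], [0, 0, 0, 0, 0, 0, 0]])

```text
t: 3.52
position: [0.5024, -0.1048, 0.1745]
tcp_rot: [-180.0, 0.1, -26.6]
contact_force: [-0.1, 0.0, -1.0]
grip_width: -0.0001
```

```bash
python3 look.py c
```

```text
t 3.5167 chest TCP -0.0046 -0.0676 0.1745 F [-0.1  0.  -1. ] [-1.80e+02  1.00e-01 -2.66e+01]
```

View pics/scene_c.png

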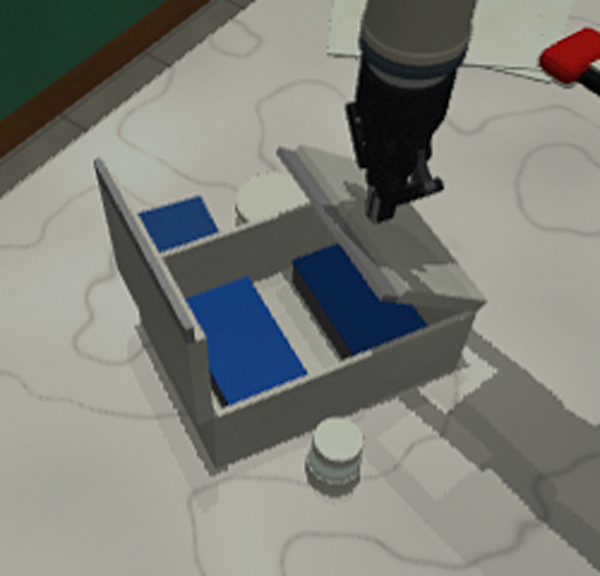

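View pics/top_c.png

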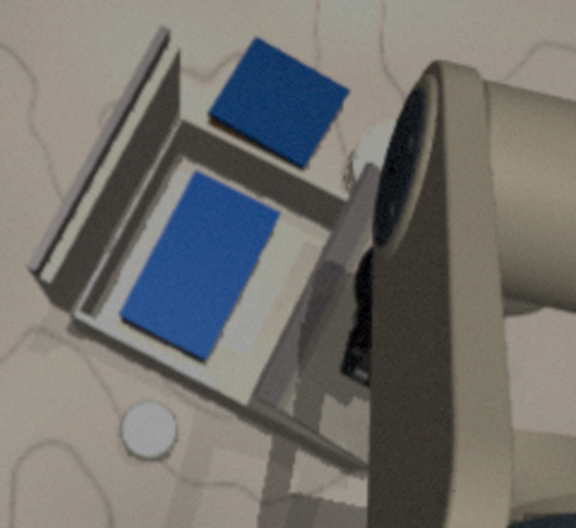

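The leaf is folding as planned, to about 0.6 rad, with little force and clear of the bystanders. Next I'll press it the rest of the way down.

Call:
play_rows(moves=[[0, 0, 0, 0, -7, 9, 0], [0, 0, 0, 0, -6, 9, 0], [0, 0, 0, 0, -6, 10, 0], [0, 0, 0, 0, -5, 10, 0], [0, 0, 0, 0, -3, 10, 0], [0, 0, 0, 0, -2, 6, 0], [0, 0, 0, 0, 0, 4, 0], [0, 0, 0, 0, 0, 2, 0], [0, 0, 0, 0, 0, 0, 0], [0, 0, 0, 0, 0, 0, 0]])

```text
t: 4.45
position: [0.5148, -0.0807, 0.116]
tcp_rot: [180.0, 0.1, -26.6]
contact_force: [0.1, 0.8, -0.5]
grip_width: -0.0003
```

```bash
python3 look.py d
```

```text
t 4.45 chest TCP -0.0043 -0.0404 0.116 F [ 0.1  0.8 -0.5] [ 1.80e+02  1.00e-01 -2.66e+01]
```

View pics/scene_d.png

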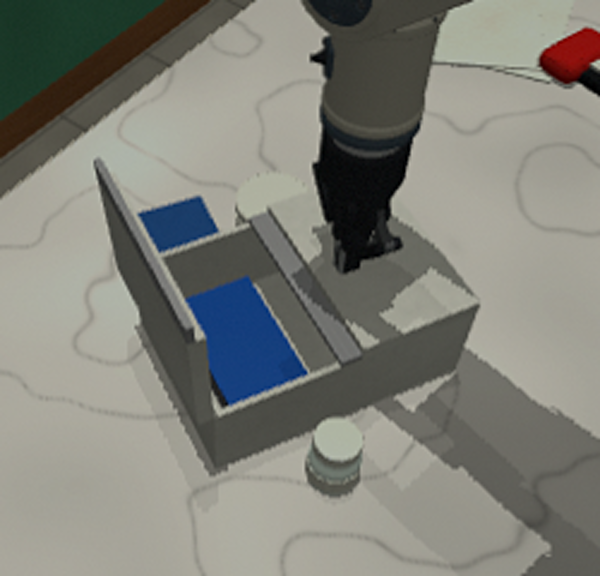

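It looks nearly flat, but there is no contact force yet. I'll press a few mm more to feel the stop.

Call:
play_rows(moves=[[0, 0, 0, 0, 0, 1, 0], [0, 0, 0, 0, 0, 1, 0], [0, 0, 0, 0, 0, 0, 0], [0, 0, 0, 0, 0, 0, 0]])

```text
t: 4.88
position: [0.5151, -0.0808, 0.1157]
tcp_rot: [180.0, 0.0, -26.7]
contact_force: [-6.6, 2.8, 19.9]
grip_width: 0.0001
```

The stop shows at z = 0.1157 with 20 N, so the rebated leaf is shut. I'll lift and cross over above the flanged leaf to its outer side.

Call:
play_rows(moves=[[0, 0, 0, 0, 0, -14, 0], [0, 0, 0, 0, 0, -40, 0], [0, 0, 0, 0, 0, -40, 0], [0, 0, 0, 0, 0, -40, 0], [0, 0, 0, 0, 0, -40, 0], [0, 0, 0, 0, 0, -40, 0], [0, 0, 0, 0, -20, 0, 0], [0, 0, 0, 0, -40, 0, 0], [0, 0, 0, 0, -40, 0, 0], [0, 0, 0, 0, -40, 0, 0]])

```text
t: 5.72
position: [0.5785, 0.0454, 0.3287]
tcp_rot: [-180.0, -0.0, -26.7]
contact_force: [0.9, -0.3, -0.5]
grip_width: 0.0
```

Call:
play_rows(moves=[[0, 0, 0, 0, -40, 0, 0], [0, 0, 0, 0, -40, 0, 0], [0, 0, 0, 0, -40, 0, 0], [0, 0, 0, 0, -15, 0, 0], [0, 0, 0, 0, 0, 0, 0], [0, 0, 0, 0, 0, 0, 0]])

```text
t: 6.22
position: [0.6383, 0.1652, 0.3275]
tcp_rot: [179.9, 0.1, -26.6]
contact_force: [-0.3, -0.8, 0.2]
grip_width: 0.0001
```

```bash
python3 look.py e
```

```text
t 6.2167 chest TCP -0.0042 0.2347 0.3275 F [-0.3 -0.8  0.2] [ 1.799e+02  1.000e-01 -2.660e+01]
```

View pics/scene_e.png

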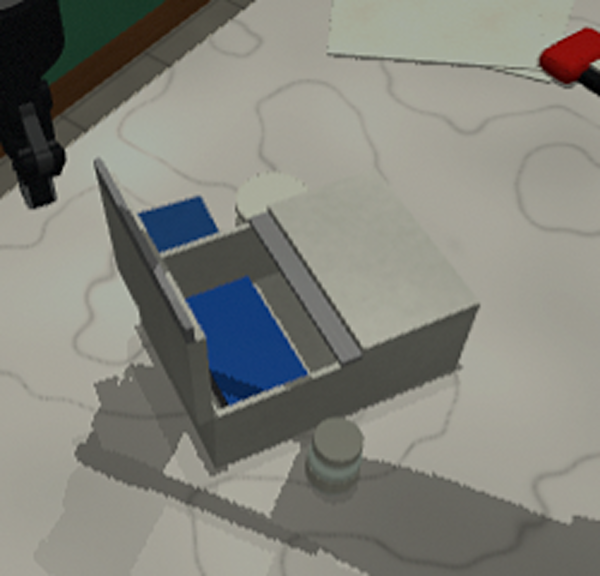

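View pics/top_e.png

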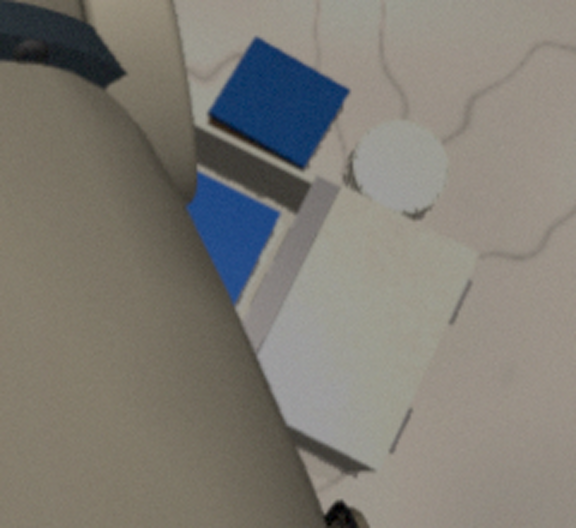

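The top view shows the rebated leaf flat with its tongue exposed, and the finger is outside the flanged leaf. I'll descend and push that leaf inward.

Call:
play_rows(moves=[[0, 0, 0, 4, 0, 20, 0], [0, 0, 0, 0, 0, 35, 0], [0, 0, 0, 0, 0, 35, 0], [0, 0, 0, 0, 0, 28, 0], [0, 0, 0, 0, 15, 0, 0], [0, 0, 0, 0, 15, 0, 0], [0, 0, 0, 0, 10, 0, 0], [0, 0, 0, 0, 10, 0, 0], [0, 0, 0, 0, 8, 0, 0], [0, 0, 0, 0, 0, 0, 0]])

```text
t: 7.15
position: [0.6163, 0.1098, 0.2122]
tcp_rot: [-179.9, -0.1, -26.7]
contact_force: [0.3, 0.4, 0.1]
grip_width: -0.0001
```

Call:
play_rows(moves=[[0, 0, 0, 0, 8, 0, 0], [0, 0, 0, 0, 8, 0, 0], [0, 0, 0, 0, 8, 0, 0], [0, 0, 0, 0, 8, 0, 0], [0, 0, 0, 0, 8, 0, 0], [0, 0, 0, 0, 8, 0, 0], [0, 0, 0, 0, 8, 0, 0], [0, 0, 0, 0, 0, 0, 0]])

```text
t: 7.82
position: [0.5897, 0.0599, 0.2098]
tcp_rot: [179.9, 0.1, -26.7]
contact_force: [0.5, -0.4, 0.5]
grip_width: -0.0002
```

```bash
python3 look.py f
```

```text
t 7.8167 chest TCP -0.0004 0.1188 0.2098 F [ 0.5 -0.4  0.5] [ 1.799e+02  1.000e-01 -2.670e+01]
```

View pics/scene_f.png

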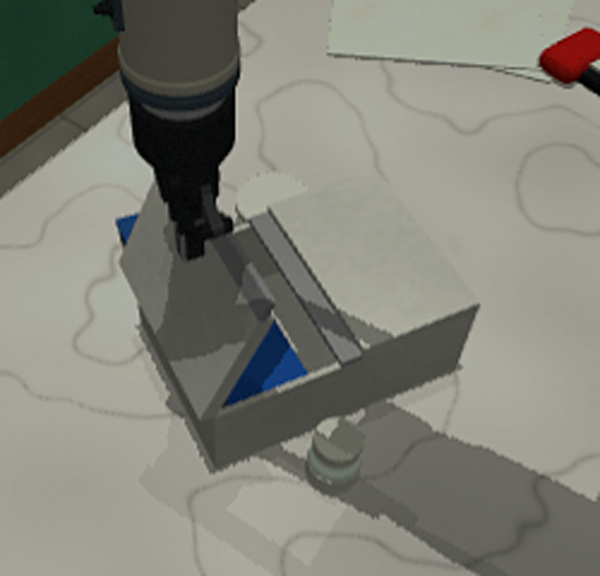

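The flanged leaf is folding, at about 1 rad now. I'll continue the arc down.

Call:
play_rows(moves=[[0, 0, 0, 0, 8, 4, 0], [0, 0, 0, 0, 8, 4, 0], [0, 0, 0, 0, 9, 5, 0], [0, 0, 0, 0, 9, 7, 0], [0, 0, 0, 0, 9, 7, 0], [0, 0, 0, 0, 8, 8, 0], [0, 0, 0, 0, 7, 9, 0], [0, 0, 0, 0, 6, 9, 0], [0, 0, 0, 0, 6, 9, 0], [0, 0, 0, 0, 0, 0, 0]])

```text
t: 8.75
position: [0.5574, -0.0021, 0.1457]
tcp_rot: [179.9, 0.2, -26.7]
contact_force: [-1.3, -0.2, -0.0]
grip_width: -0.0
```

Call:
play_rows(moves=[[0, 0, 0, 0, 5, 9, 0], [0, 0, 0, 0, 3, 9, 0], [0, 0, 0, 0, 2, 7, 0], [0, 0, 0, 0, 0, 4, 0], [0, 0, 0, 0, 0, 2, 0], [0, 0, 0, 0, 0, 0, 0], [0, 0, 0, 0, 0, 0, 0]])

```text
t: 9.33
position: [0.5552, -0.0099, 0.1172]
tcp_rot: [180.0, 0.0, -26.6]
contact_force: [-1.0, 0.4, 0.3]
grip_width: 0.0002
```

```bash
python3 look.py g
```

```text
t 9.3333 chest TCP 0.0 0.041 0.1172 F [-1.   0.4  0.3] [180.    0.  -26.6]
```

View pics/scene_g.png

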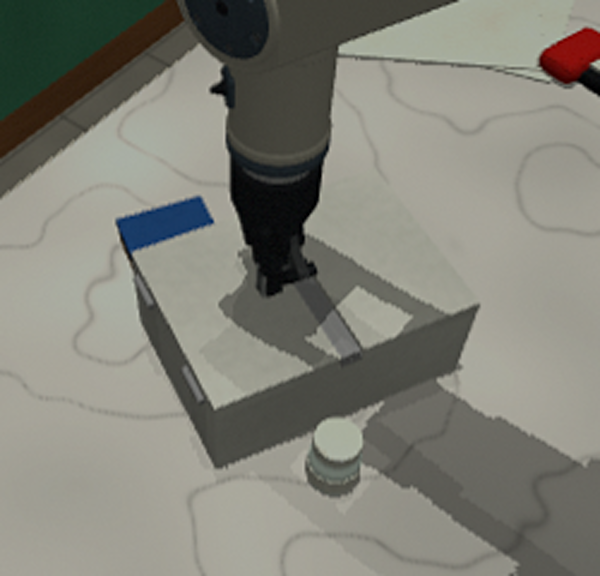

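Both leaves look flat. I'll press in small steps until I feel the stop.

Call:
play_rows(moves=[[0, 0, 0, 0, 0, 1, 0], [0, 0, 0, 0, 0, 1, 0], [0, 0, 0, 0, 0, 1, 0], [0, 0, 0, 0, 0, 0, 0], [0, 0, 0, 0, 0, 0, 0]])

```text
t: 9.85
position: [0.5556, -0.01, 0.116]
tcp_rot: [-180.0, -0.1, -26.6]
contact_force: [-5.2, 0.4, 17.6]
grip_width: -0.0001
```

The stop shows at z = 0.116 with 17.6 N. I'll lift off and back away for a clear look.

Call:
play_rows(moves=[[0, 0, 0, 0, 0, -10, 0], [0, 0, 0, 0, 0, -40, 0], [0, 0, 0, 0, 0, -40, 0], [0, 0, 0, 0, 0, -40, 0], [0, 0, 0, 0, 0, -40, 0], [0, 0, 0, 0, 40, 0, 0], [0, 0, 0, 0, 40, 0, 0], [0, 0, 0, 0, 40, 0, 0], [0, 0, 0, 0, 40, 0, 0], [0, 0, 0, 0, 40, 0, 0]])

```text
t: 10.68
position: [0.4645, -0.1901, 0.2849]
tcp_rot: [-180.0, -0.1, -26.6]
contact_force: [1.8, -0.2, -0.3]
grip_width: -0.0001
```

Call:
play_rows(moves=[[0, 0, 0, 0, 40, 0, 0], [0, 0, 0, 0, 40, 0, 0], [0, 0, 0, 0, 40, 0, 0], [0, 0, 0, 0, 40, 0, 0], [0, 0, 0, 0, 40, 0, 0], [0, 0, 0, 0, 40, 0, 0], [0, 0, 0, 0, 20, 0, 0], [0, 0, 0, 0, 0, 0, 0], [0, 0, 0, 0, 0, 0, 0]])

```text
t: 11.43
position: [0.3483, -0.4218, 0.2843]
tcp_rot: [-180.0, 0.0, -26.8]
contact_force: [-0.1, 0.0, -0.2]
grip_width: 0.0
```

```bash
python3 look.py h; python3 - <<'E'
from h import *
a=pickle.load(open("top0.pkl","rb"))["img"];b=pickle.load(open("top_h.pkl","rb"))["img"]
d=cv2.absdiff(a,b).max(2)
for n,(x,y,r) in dict(jar=(247,260,16),box=(301,122,34),dish=(351,150,26)).items():
    t=a[y-r:y+r,x-r:x+r];m=cv2.matchTemplate(b[y-r-20:y+r+20,x-r-20:x+r+20],t,cv2.TM_CCOEFF_NORMED);_,v,_,l=cv2.minMaxLoc(m);print(n,"shift px",l[0]-20,l[1]-20,round(v,2))
E
```

```text
t 11.4333 chest TCP -0.0003 -0.42 0.2843 F [-0.1  0.  -0.2] [-180.     0.   -26.8]
jar shift px 0 0 0.98
box shift px 1 -1 0.79
dish shift px 0 -1 0.38
```

View pics/top_h.png

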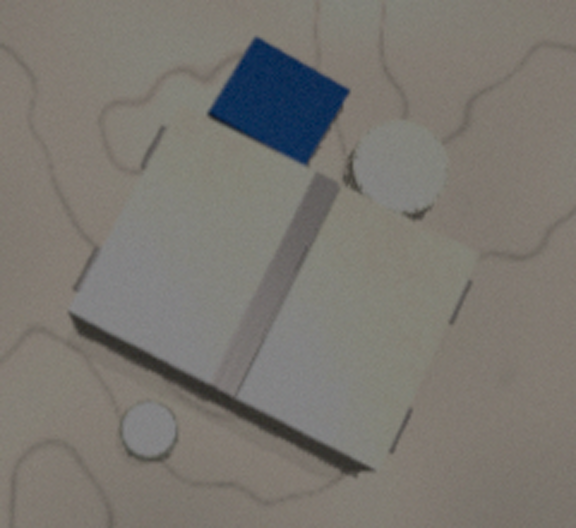

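View pics/scene_h.png

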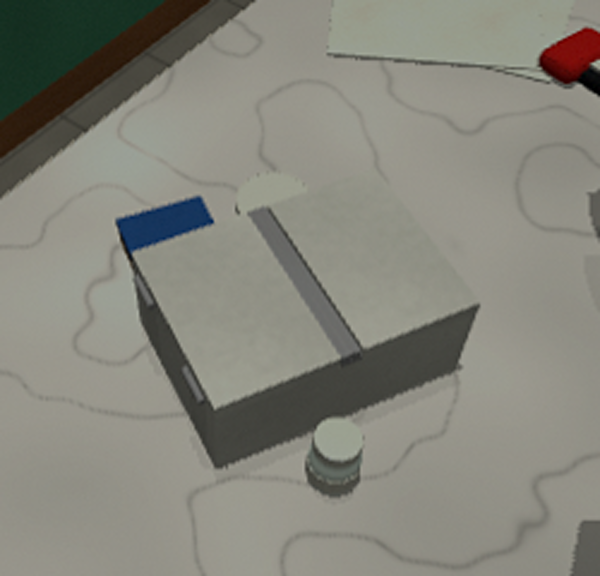

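Both leaves lie flat with one metal strip (the flange over the tongue) at crop (280,285). The jar at (149,430), box at (280,100) and dishes at (399,168) are at the same pixels as before. I'm handing the job in.

```bash
python3 -c "
from bench import env
print(env.finish_job())"
```

```text
the job is handed in; nothing more can be done
None
```

The chest is closed, and I handed the job in at about 11.5 s with the arm clear of everything. I folded the rebated leaf flat first while the flanged leaf stood open at about 1.6 rad, then folded the flanged leaf down over it.

- **Leaves:** each one met a firm stop at 116 mm above the bench, the stated shut height, under about 18–20 N. In the last pictures both lie flat, with the flange covering the tongue as a single metal strip.
- **Bystanders:** the jar, slide box and dishes stand at the same picture positions as at the start.
- **Checks that were weak or disagreed:**
  - The automatic image match was strong for the jar (0.98) and fair for the slide box (0.79).
  - It was poor for the dishes (0.38), because the scenery around them had changed. Their position was confirmed by eye only.
  - The first fit of the chest's pose was off by up to 3.5 pixels at some corners. Feeling for the stop made up for that.

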